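# Open the pick-up kiln with its lever and hold it open

## Task

The pick-up kiln on the glassblower's bench is locked shut and its flap is too hot to touch. With the fingertips, push the lock's upright peg round away from the robot until the lock's nose has swung right out from under the lever, then press the wooden handle at the lever's long end smoothly down until the lever is on its rubber stop and the heavy flap is fully up, and finish while still holding the handle down there, so that the gaffer can take the glass out. Do not touch the flap, do not jerk it or let it drop, do not lift the lever's handle, and leave the glass and the tools on the bench where they are.

Things in the scene. Friction and masses are not known exactly. Their poses are not given: they have to be found in the camera images.
- kiln: bench kiln, grey steel case, fixed. Origin on the bench straight below the lever's rubber stop; x from its front to its rear (away from the robot), y to its left, z up. In this frame: case x -25..255, y 35..335, z up to 238 mm with the flap; the lever swings in the plane y = 0; a U-shaped guide (x -15..15, y -60..35, up to z 189) carries stop and lock
- lever (a joint): angle of the lever (dark steel flat bar 12 mm wide, 25 mm high; short end under a stud on the flap's side), rad: 0 at rest, sloping up 0.10 rad to its handle; grows as the long (handle) end goes down; rubber stop at 0.46. With the lock under it, it stops at about 0.05. Takes 6 N (start) to 20 N (near the stop) down at the handle, falls back if let go
- lever_pivot (a point): centre of the lever's pivot pin, 205 mm above the bench; the pin lies along the kiln's y axis
- handle_top (a point): where to press: on top of the wooden handle (30 mm thick, 110 mm long, 215 to 325 mm from the pivot towards the robot), 275 mm from the pivot along the lever and 15 mm above its centre line; about 247 mm above the bench at rest, 122 mm with the lever on its stop; turns with the lever
- lock (a joint): lock angle about its upright pin, rad: 0 with its nose square under the lever (starts at 0 to 0.3), grows as its peg is pushed away from the robot (counter-clockwise from above), end stop 1.45; from 1.1 on the nose is clear of the lever. Stays where left (about 1.5 N at the peg)
- lock_peg (a point): centre of the top of the upright round finger peg on the lock's tail, 15 mm thick, standing 36 mm above the lock (z 198 to 234 mm), 43 mm from the pin
- lock_pivot (a point): point on the lock's upright pin, 195 mm above the bench, at mid-thickness of the lock: a level flat steel bar 112 x 18 x 6 mm, its nose reaching 60 mm from the pin under the lever (6 mm below the lever's lower edge), its tail 52 mm to the outer, right-hand side
- tumbler: green glass tumbler, 72 mm wide, 95 mm high, standing in front of the kiln; origin under its base
- wood_block: glassblower's block: round wooden cup 80 mm wide, 46 mm high, with a 150 mm handle along its x axis; lies beside the lever; origin under the cup
- jacks: glassblower's jacks, steel spring tongs 250 mm long, 55 mm wide, lying flat; origin on the bench under the middle
- flap_corner (a point): front right-hand top corner of the flap, a hot steel-framed firebrick lid 284 x 304 x 44 mm, about 2.7 kg, hinged along the rear of the case; a roller on its right side rests on the lever's short end. The corner is 236 mm above the bench when shut, about 110 mm higher when fully up. Its front bar handle is not to be used

How it is judged:
On the way, in this order (a step that is already met when the one before it is completed fails the run):
1. the lock is swung out from under the lever while the flap is still shut (value of joint lock above 1.1 rad and height (world z) of flap_corner below 0.255 m), for 0.2 s.
2. the fingers press the lever down and the flap is fully up (height (world z) of flap_corner above 0.315 m and contact force between the fingers and lever above 2 N), for 0.3 s.
At the end, for the whole second after the job is handed in: The lock is swung at least 1.1 rad; the lever is pressed to 0.39 rad or more (its stop is at 0.46), so that the flap's front corner stands still more than 315 mm above the bench; the fingers press on the lever with more than 2 N; the three loose things are within 30 mm of where they were (all of step 2 and value of joint lever above 0.39 rad and value of joint lock above 1.1 rad and velocity of joint lever between -0.1 and 0.1 rad/s and distance of each of tumbler, wood_block, jacks from where it was at the start of the episode below 0.03 m); the arm keeps its last pose, push and grip.
It fails at once if the robot touches the hot flap (contact force between any of the fingers, the arm and flap above 1 N).
It fails at once if the flap is jerked or let drop (lever faster than 2 rad/s) (velocity of joint lever above 2 rad/s or velocity of joint lever below -2 rad/s).
It fails at once if the lever's handle is lifted instead of pressed (value of joint lever below -0.06 rad).
It fails at once if a loose thing is lifted or shoved more than 30 mm (distance of any of tumbler, wood_block, jacks from where it was at the start of the episode above 0.03 m).
It also fails if it takes over 48 s, if anything falls off the work surface, if the arm or the gripper's body presses on something with over 40 N, if the wrist force passes 120 N, or if a joint passes its speed limit or range.

## Robot

A 6-joint arm with a two-finger parallel gripper is mounted at the origin on the work surface. World frame = base frame: x ahead of the robot, y to its left, z up, the work surface at z = 0. Lengths are in m, angles in rad, forces in N, time in s.
With the tool pointing down it reaches from about 0.35 to 0.775 m from the base axis. Payload 5.5 kg.
Tool frame: the origin (TCP) lies at the very end of the fingers, on their centre line; the grasp point (between the pads) lies 19 mm behind it; z points along the fingers, y is the line along which they close (so a half turn about z gives the same grasp; the last joint's range is limited). The gripper opens to 85 mm and grips with 20 to 120 N. Pads are 22 mm wide; open, the fingers measure 114 mm over their backs; the gripper's body (76 mm by 85 mm) begins 54 mm behind the grasp point. The pads swing forward as they close: fully open they stand 13 mm farther back than shut.
Start: joints at [1.09, 0.313, 0.046, 1.304, 0, 1.431], TCP at [0.192, 0.542, 0.231] pointing down, gripper open.
Joint ranges: [-2.76, 2.76], [-0.86, 1.69], [-1.03, 1.26], [-2.2, 2.34], [-1.47, 1.5], [-3.14, 3.14]. Speed limits (rad/s): [2.57, 2.57, 3.14, 3.14, 3.14, 3.14].

## Interface

Orientations are given as a rotation vector (axis times angle).
In Python, from plant import robot gives the robot as it stands.
- The arm moves only by the tool move_arm, never from a script. Its argument "steps" is a list of rows, each a list of 7 numbers: the shift along the tool's x, y, z each as a share of 1000 mm, from -1 to 1, then the turn, a rotation vector about the tool's x, y, z each as a share of pi/2 rad, from -1 to 1, then the opening, from -1 (shut) to 1 (fully open). In form: [[x, y, z, ax, ay, az, gripper], ...]. A call has 1 to 10 rows; each row is the pose to reach, as a shift and turn from the pose commanded when the call began, along the tool's axes at that moment; what a row does not reach only later rows make up. A row lasts 1/10 s, in which the tool goes at most 50 mm and 8.59 degrees, less where a joint would pass 70% of its speed; a pose out of reach is approached as far as the arm can. A call with a number of a shift or a turn outside -1 to 1 is refused whole. A call with a gripper value outside its range is refused whole. The fingers move at their own pace and stop on an object; "grip_force" is the grip in N (left out, the last holds). Time passes only in rows, so rows that repeat a pose let the fingers close. It gives the time, the measured TCP pose, the force, the opening and the grip force at its end, in the units of the state.
- robot.sense(): the state, without advancing time (a new reading comes with each control period).
- robot.snapshot(name): name is "scene" or "top" or "wrist"; returns a dict with "image" (400x640x3 uint8, red, green, blue), "K" (3x3 intrinsics, pixels), "R" (3x3) and "t" (3): a world point X has camera coordinates R X + t; the wrist camera has in their place "T_tool_cam" (4x4, takes a point from camera to tool coordinates, whose origin is the TCP and whose axes are the flange's). Camera axes: x right, y down, z forward; pixel columns grow to the right and rows downward; lengths in m; the calibration is good to about 2 mm. The wrist camera is an equidistant fisheye: a pixel r from the principal point sees the ray r / f radians off the axis. A picture is of the moment at which its call begins: read the wrist's pose just before it. There is no depth.
- robot.job_done(): hands the job in; it is judged then, once.
The state is a dict: "time_s": time; "joint_positions": joint angles; "qd": joint speeds; "joint_torque": joint torques, N m; "tool_pos": TCP position; "tcp_rot": TCP orientation; "force": force on the tool from outside, world axes, zero at the start; "torque": the same for the moment, N m; "finger_gap": finger opening in m; "grasp_force": force on a finger pad.
Only numpy, scipy, OpenCV 4.12 (cv2) and the standard library are available. Lean on these libraries where they do the work, as an engineer would, in place of code of your own. Each camera call takes 0.05 s, during which the arm holds its last target. There are 200 camera calls.

## Working session

There is one attempt and no reset: what is moved stays moved. The work goes in short steps, Python scripts to look and compute and a tool call to move; the robot and the scene stay as the last step left them, time stands still between calls to the robot, and variables do not carry over. Pictures are saved under pics/ and viewed, at most 10 in all, crops included, and the job is handed in when it is done.

Besides the shell and the picture viewer there is one more tool, called after ">>>" as name(argument=value, ...) on one line, values as JSON. move_arm: Moves the arm, as the interface text tells. Shift numbers are shares of 1000 mm and turn numbers shares of pi/2 rad, none past 1 either way. Its arguments: {"type":"object","properties":{"steps":{"type":"array","items":{"type":"array","items":{"type":"number"}}},"grip_force":{"type":"number"}},"required":["steps"]}

```bash
mkdir -p pics; ls; cat > h.py <<'E'
import numpy as np, cv2
from plant import robot
def snap(n,f):
    s=robot.snapshot(n); cv2.imwrite('pics/'+f,s['image'][:,:,::-1]); 
    np.savez('pics/'+f+'.npz',**{k:v for k,v in s.items() if k!='image'}); return s
E
python3 - <<'E'
from h import *
print(robot.sense())
for n in('scene','top'):
    s=snap(n,n+'.png'); print(s['K'],s['R'],s['t'])
E
```

```text
pics
{'time_s': 0.0, 'joint_positions': array([ 1.09040417e+00,  3.14002406e-01,  4.49675514e-02,  1.30355365e+00,
       -2.91342863e-05,  1.43117026e+00]), 'qd': array([ 0.00060461,  0.00105547, -0.00043796,  0.00053572,  0.00045377,
        0.001236  ]), 'joint_torque': array([-1.11975492e-03, -4.80628932e+01,  2.98533565e+01,  1.94628682e-02,
       -1.93314982e-04,  2.47652480e-05]), 'tool_pos': array([0.1919696 , 0.54148004, 0.23040302]), 'tcp_rot': array([-5.32599784e-01, -3.09558944e+00,  2.69446833e-03]), 'force': array([-0.62610269,  0.39502993,  0.15630929]), 'torque': array([ 0.00404544, -0.00201758,  0.00170804]), 'grasp_force': 0.0, 'finger_gap': 0.08537113212054409}
[[418.72985628   0.         320.79353548]
 [  0.         418.72985628 204.07602133]
 [  0.           0.           1.        ]] [[ 0.87473292  0.48453824  0.00806288]
 [ 0.26977767 -0.4730711  -0.83870361]
 [-0.40256965  0.73581685 -0.54452846]] [-0.47848546 -0.07746956  1.51212173]
[[386.40290207   0.         324.37948808]
 [  0.         386.40290207 194.43681077]
 [  0.           0.           1.        ]] [[ 0.0172251  -0.9998355  -0.00568087]
 [-0.99628475 -0.01668388 -0.08448871]
 [ 0.08438003  0.00711509 -0.99640824]] [-0.12075658  0.60540522  1.02385567]
```

View pics/scene.png

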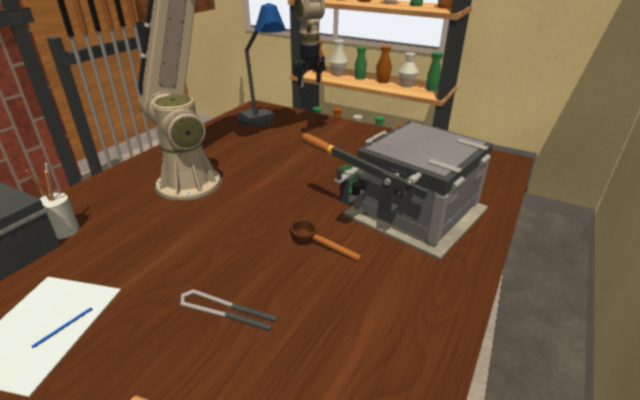

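View pics/top.png

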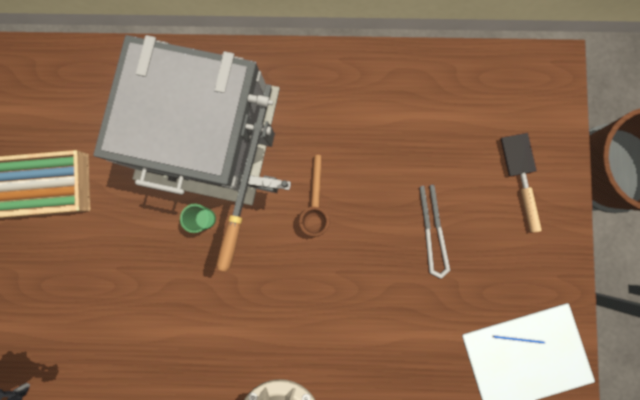

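The top view shows the lever handle from (236,218) to (224,268), the lock peg near (286,185), the tumbler at (197,218) and the wood block at (313,222). I'll enlarge the kiln area in both views.

```bash
python3 - <<'E'
import cv2
a=cv2.imread('pics/top.png')[80:280,200:320]; b=cv2.imread('pics/scene.png')[120:240,300:440]
cv2.imwrite('pics/t2.png',cv2.resize(a,None,fx=3,fy=3,interpolation=cv2.INTER_CUBIC))
b=cv2.resize(b,None,fx=5,fy=5,interpolation=cv2.INTER_CUBIC); cv2.imwrite('pics/s2.png',b)
E
```

```text
(no output)
```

View pics/t2.png

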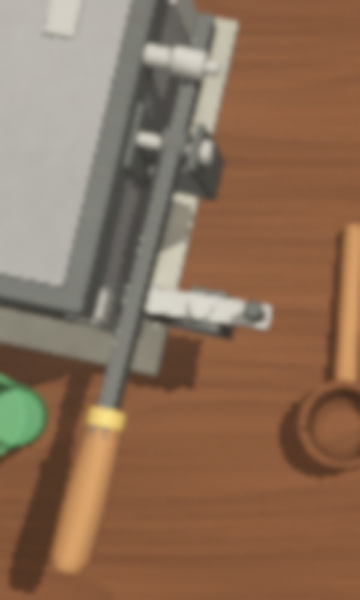

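View pics/s2.png

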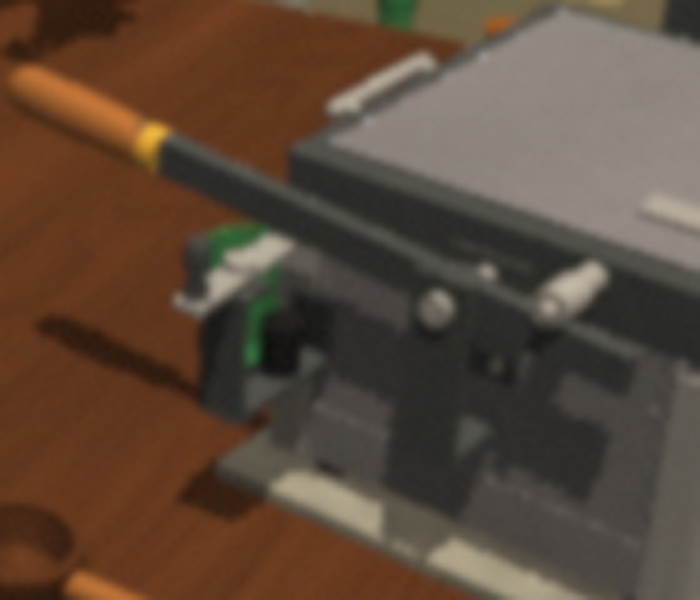

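The crops show the peg top at about (285,184) in the top view and (339.5,168.5) in the scene view. The handle end is at (222.7,267.3) and the ferrule at (235,219.3).

```bash
cat >> h.py <<'E'
def load(f): return np.load('pics/'+f+'.npz')
def ray(c,u,v,z):
    d=c['R'].T@np.linalg.inv(c['K'])@[u,v,1]; o=-c['R'].T@c['t']; return o+d*(z-o[2])/d[2]
def proj(c,X):
    p=c['K']@(c['R']@X+c['t']); return p[:2]/p[2]
E
python3 - <<'E'
from h import *
np.set_printoptions(precision=4,suppress=True)
T=load('top.png');S=load('scene.png')
g=lambda x,y,z:ray(T,200+x/3,80+y/3,z)
P=g(255,312,.234);print('peg',P,ray(S,339.4,168.4,.234))
print('tail end', g(270,317,.198),'lock at lever',g(155,302,.198))
E_=g(68,562,.245);F=g(105,418,.243);B=g(185,95,.2)
print('hend',E_,'ferr',F,'bar',B)
d=(F-E_)[:2];print('yaw EF',np.arctan2(d[1],d[0])); d=(B-E_)[:2];yaw=np.arctan2(d[1],d[0]);print('yaw EB',yaw,np.linalg.norm((F-E_)[:2]))
print('flap corner', g(75,312,.236))
print('scene hend',ray(S,300+15/5,120+80/5,.237),'ferr',ray(S,300+152/5,120+145/5,.227))
print('tumbler top',ray(T,205,217,.095),'block cup',ray(T,313,222,.046))
E
```

```text
peg [ 0.6111 -0.0257  0.234 ] [ 0.616 -0.026  0.234]
tail end [ 0.6114 -0.0332  0.198 ] lock at lever [0.6214 0.0543 0.198 ]
hend [0.4305 0.1003 0.245 ] ferr [0.5322 0.0784 0.243 ] bar [0.7816 0.0362 0.2   ]
yaw EF -0.21209948052773012
yaw EB -0.18068736410109004 0.10403462367945278
flap corner [0.6087 0.1047 0.236 ]
scene hend [0.4264 0.1011 0.237 ] ferr [0.5327 0.0805 0.227 ]
tumbler top [0.5392 0.1896 0.095 ] block cup [ 0.5319 -0.0818  0.046 ]
```

```bash
cat >> h.py <<'E'
from scipy.spatial.transform import Rotation as Ro
def to(*pts,s=None):
    s=s or robot.sense(); R=Ro.from_rotvec(s['tcp_rot']).as_matrix()
    print('t',s['time_s'],'pos',s['tool_pos'].round(4),'F',s['force'].round(1),'gap',s['finger_gap'])
    print('y axis',R[:,1].round(3),'z',R[:,2].round(3))
    for p in pts: print(p,(R.T@(np.array(p)-s['tool_pos'])).round(4))
E
python3 -c "
from h import *
to((.192,.542,.34),(.36,.33,.34),(.5,.12,.34),(.56,-.035,.34))"
```

```text
t 0.1 pos [0.192  0.5415 0.2305] F [ 0.2 -0.4 -0.3] gap 0.0853020165914848
y axis [ 0.334  0.942 -0.002] z [-0.001 -0.001 -1.   ]
(0.192, 0.542, 0.34) [ 0.0002  0.0003 -0.1095]
(0.36, 0.33, 0.34) [-0.229  -0.1434 -0.1093]
(0.5, 0.12, 0.34) [-0.4312 -0.2945 -0.1091]
(0.56, -0.035, 0.34) [-0.5395 -0.4205 -0.1089]
```

>>> move_arm(steps=[[0,0,-0.05,0,0,0,-1],[0,0,-0.1,0,0,0,-1],[-0.03,-0.02,-0.11,0,0,-0.05,-1],[-0.23,-0.143,-0.11,0,0,-0.098,-1],[-0.23,-0.143,-0.11,0,0,-0.098,-1],[-0.23,-0.143,-0.11,0,0,-0.098,-1],[-0.23,-0.143,-0.11,0,0,-0.098,-1],[-0.23,-0.143,-0.11,0,0,-0.098,-1],[-0.23,-0.143,-0.11,0,0,-0.098,-1],[-0.23,-0.143,-0.11,0,0,-0.098,-1]])

```text
time_s: 1.1
tool_pos: [0.3615, 0.3296, 0.341]
tcp_rot: [-0.297, -3.127, 0.0]
force: [-0.0, 0.4, 0.3]
finger_gap: -0.0001
grasp_force: 0.0
```

```bash
python3 -c "
from h import *
to((.5,.12,.34),(.56,-.035,.34),(.57,-.035,.34))"
```

```text
t 1.1 pos [0.3615 0.3296 0.341 ] F [-0.   0.4  0.3] gap -0.00010671119572292088
y axis [ 0.188  0.982 -0.   ] z [-0.001 -0.    -1.   ]
(0.5, 0.12, 0.34) [-0.1754 -0.1798  0.0009]
(0.56, -0.035, 0.34) [-0.2635 -0.3207  0.0008]
(0.57, -0.035, 0.34) [-0.2734 -0.3189  0.0008]
```

>>> move_arm(steps=[[-0.175,-0.18,0,0,0,0,-1],[-0.175,-0.18,0,0,0,0,-1],[-0.175,-0.18,0,0,0,0,-1],[-0.175,-0.18,0,0,0,0,-1],[-0.175,-0.18,0,0,0,0,-1],[-0.265,-0.32,0,0,0,0,-1],[-0.265,-0.32,0,0,0,0,-1],[-0.265,-0.32,0,0,0,0,-1],[-0.265,-0.32,0,0,0,0,-1],[-0.265,-0.32,0,0,0,0,-1]])

```text
time_s: 2.1
tool_pos: [0.5629, -0.0343, 0.3401]
tcp_rot: [-0.296, -3.126, -0.001]
force: [-0.6, -1.1, -0.7]
finger_gap: 0.0003
grasp_force: 0.0
```

```bash
python3 - <<'E'
from h import *
s=robot.sense(); to((.57,-.035,.208))
w=snap('wrist','w1.png'); print(w['K'],w['T_tool_cam'].round(4))
cv2.imwrite('pics/w1b.png',cv2.resize(w['image'][:,:,::-1],(800,500),interpolation=cv2.INTER_CUBIC))
E
```

```text
t 2.1 pos [ 0.5629 -0.0343  0.3401] F [-0.6 -1.1 -0.7] gap 0.00026792205216962916
y axis [0.188 0.982 0.   ] z [-0.001  0.001 -1.   ]
(0.57, -0.035, 0.208) [-0.0073  0.0007  0.1321]
[[309.70691629   0.         318.19013573]
 [  0.         309.70691629 203.85057732]
 [  0.           0.           1.        ]] [[ 4.000e-04 -9.608e-01 -2.772e-01  7.050e-02]
 [ 1.000e+00  1.000e-04  1.400e-03 -8.000e-04]
 [-1.300e-03 -2.772e-01  9.608e-01 -1.422e-01]
 [ 0.000e+00  0.000e+00  0.000e+00  1.000e+00]]
```

View pics/w1b.png

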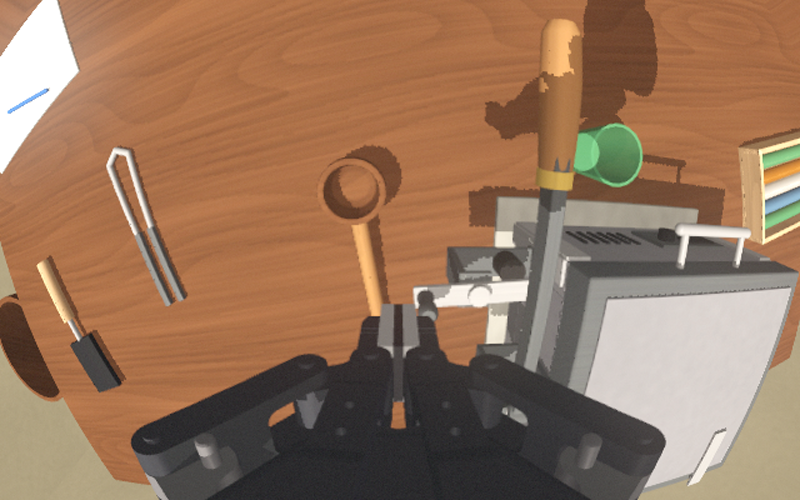

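The wrist view shows the lock's pin at (480,296), its tail end at (415,299), the peg near (428,303), the handle end at (561,22) and the ferrule at (555,180).

```bash
cat >> h.py <<'E'
def wray(c,pos,rv,u,v,z):
    K=c['K'];a=np.array([u-K[0,2],v-K[1,2]])/K[0,0];r=np.linalg.norm(a)
    d=np.r_[np.sin(r)*a/r,np.cos(r)];R=Ro.from_rotvec(rv).as_matrix();T=c['T_tool_cam']
    o=pos+R@T[:3,3]; d=R@T[:3,:3]@d; return o+d*(z-o[2])/d[2]
E
python3 - <<'E'
from h import *
s=robot.sense();c=load('w1.png')
for n,u,v,z in [('pin',480,296,.202),('tail',415,299,.198),('pegbase',427,298,.198),('pegtop',430,310,.234),('noseedge',525,291,.198),('hend',561,22,.237),('ferr',555,180,.235),('bar',535,355,.205),('corner',580,265,.236)]:
    print(n,wray(c,s['tool_pos'],s['tcp_rot'],u/1.25,v/1.25,z).round(4))
E
```

```text
pin [0.6179 0.0229 0.202 ]
tail [ 0.6119 -0.0285  0.198 ]
pegbase [ 0.6129 -0.0189  0.198 ]
pegtop [ 0.6072 -0.0185  0.234 ]
noseedge [0.6232 0.0616 0.198 ]
hend [0.4232 0.1046 0.237 ]
ferr [0.5311 0.0808 0.235 ]
bar [0.6826 0.0655 0.205 ]
corner [0.5948 0.095  0.236 ]
```

```bash
python3 - <<'E'
from h import *
pin=np.array([.618,.020]);P=[(.573,-.024,.34),(.573,-.024,.208)]
for th in np.arange(0,1.36,.15):
    a=-.19-np.pi/2+th; t=np.array([-np.sin(a),np.cos(a)])
    q=pin+.043*np.array([np.cos(a),np.sin(a)])-.020*t; P.append((*q.round(4),.208))
to(*P)
E
```

```text
t 2.15 pos [ 0.5622 -0.0328  0.3406] F [-1.2  0.4  0.1] gap 5.915635177605342e-05
y axis [0.186 0.983 0.001] z [-0.001  0.001 -1.   ]
(0.573, -0.024, 0.34) [-0.009   0.0107  0.0006]
(0.573, -0.024, 0.208) [-0.0092  0.0106  0.1326]
(np.float64(0.5902), np.float64(-0.0184), 0.208) [-0.025   0.0193  0.1325]
(np.float64(0.5963), np.float64(-0.0222), 0.208) [-0.0317  0.0167  0.1325]
(np.float64(0.6028), np.float64(-0.0249), 0.208) [-0.0386  0.0152  0.1325]
(np.float64(0.6097), np.float64(-0.0267), 0.208) [-0.0457  0.0148  0.1325]
(np.float64(0.6168), np.float64(-0.0274), 0.208) [-0.0528  0.0154  0.1325]
(np.float64(0.6239), np.float64(-0.0271), 0.208) [-0.0598  0.017   0.1325]
(np.float64(0.6309), np.float64(-0.0256), 0.208) [-0.0664  0.0198  0.1325]
(np.float64(0.6375), np.float64(-0.0232), 0.208) [-0.0724  0.0234  0.1325]
(np.float64(0.6438), np.float64(-0.0198), 0.208) [-0.078   0.0279  0.1325]
(np.float64(0.6494), np.float64(-0.0155), 0.208) [-0.0827  0.0331  0.1325]
```

>>> move_arm(steps=[[-0.009,0.011,0,0,0,0,-1],[-0.009,0.011,0.045,0,0,0,-1],[-0.009,0.011,0.09,0,0,0,-1],[-0.009,0.011,0.132,0,0,0,-1],[-0.012,0.012,0.132,0,0,0,-1],[-0.018,0.016,0.132,0,0,0,-1],[-0.022,0.017,0.132,0,0,0,-1],[-0.025,0.017,0.132,0,0,0,-1],[-0.028,0.017,0.132,0,0,0,-1],[-0.032,0.017,0.132,0,0,0,-1]])

```text
time_s: 3.15
tool_pos: [0.5974, -0.0227, 0.2107]
tcp_rot: [0.293, 3.126, 0.0]
force: [-1.1, 0.2, 2.1]
finger_gap: 0.0003
grasp_force: 0.8
```

```bash
python3 -c "
from h import *
to((.6028,-.0249,.208),(.6097,-.0267,.208),(.6168,-.0274,.208),(.6239,-.0271,.208),(.6309,-.0256,.208),(.6375,-.0232,.208),(.6438,-.0198,.208),(.6494,-.0155,.208))"
```

```text
t 3.15 pos [ 0.5974 -0.0227  0.2107] F [-1.1  0.2  2.1] gap 0.0002723327191910346
y axis [0.186 0.983 0.   ] z [ 0.002 -0.    -1.   ]
(0.6028, -0.0249, 0.208) [-0.0057 -0.0011  0.0027]
(0.6097, -0.0267, 0.208) [-0.0128 -0.0016  0.0027]
(0.6168, -0.0274, 0.208) [-0.02   -0.001   0.0027]
(0.6239, -0.0271, 0.208) [-0.0269  0.0006  0.0027]
(0.6309, -0.0256, 0.208) [-0.0335  0.0034  0.0027]
(0.6375, -0.0232, 0.208) [-0.0395  0.007   0.0027]
(0.6438, -0.0198, 0.208) [-0.0451  0.0115  0.0027]
(0.6494, -0.0155, 0.208) [-0.0498  0.0168  0.0028]
```

>>> move_arm(steps=[[-0.006,-0.001,0.001,0,0,0,-1],[-0.013,-0.002,0.001,0,0,0,-1],[-0.02,-0.001,0.001,0,0,0,-1],[-0.027,0.001,0.001,0,0,0,-1],[-0.033,0.003,0.001,0,0,0,-1],[-0.039,0.007,0.001,0,0,0,-1],[-0.045,0.011,0.001,0,0,0,-1],[-0.05,0.016,0.001,0,0,0,-1],[-0.05,0.017,0.001,0,0,0,-1],[-0.05,0.017,0.001,0,0,0,-1]])

```text
time_s: 4.15
tool_pos: [0.6499, -0.0152, 0.2085]
tcp_rot: [0.293, 3.126, -0.0]
force: [0.0, 0.6, -0.1]
finger_gap: 0.0001
grasp_force: 0.3
```

```bash
python3 - <<'E'
from h import *
to((.6494,-.0155,.208),(.62,-.035,.21),(.62,-.035,.34))
w=snap('wrist','w2.png'); t=snap('top','t3.png')
a=cv2.resize(w['image'][160:360,280:480,::-1],(500,500),interpolation=cv2.INTER_CUBIC)
b=cv2.resize(t['image'][140:230,220:310,::-1],(300,500)) if 0 else cv2.resize(t['image'][130:230,215:275+0,::-1],(300,500),interpolation=cv2.INTER_CUBIC)
cv2.imwrite('pics/c2.png',np.hstack([a,b]))
E
```

```text
t 4.15 pos [ 0.6499 -0.0152  0.2085] F [ 0.   0.6 -0.1] gap 7.40284584036329e-05
y axis [0.186 0.983 0.   ] z [ 0.002 -0.    -1.   ]
(0.6494, -0.0155, 0.208) [ 0.0004 -0.0004  0.0005]
(0.62, -0.035, 0.21) [ 0.0257 -0.025  -0.0016]
(0.62, -0.035, 0.34) [ 0.0255 -0.025  -0.1316]
```

View pics/c2.png

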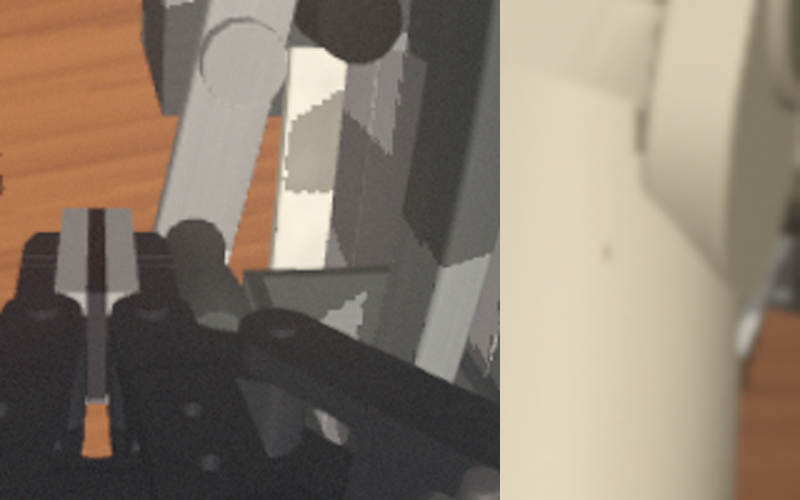

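The lock now lies nearly parallel to the lever, with the pin at crop (243,60) and the tail running to the peg at about (195,240). I'll compute its angle.

```bash
python3 - <<'E'
from h import *
s=robot.sense();c=load('w2.png')
f=lambda x,y:wray(c,s['tool_pos'],s['tcp_rot'],280+x/2.5,160+y/2.5,.198)
p,q=f(243,62),f(198,220);print(p,q)
d=q-p;print('theta',np.arctan2(d[1],d[0])+.19+np.pi/2)
# parallel edge: left edge 207,5 -> 158,230
p,q=f(205,5),f(160,225);d=q-p;print('theta edge',np.arctan2(d[1],d[0])+.19+np.pi/2)
E
```

```text
[0.61880853 0.02079897 0.198     ] [0.65179028 0.00653192 0.198     ]
theta 1.3525279607635936
theta edge 1.4101621300735334
```

The lock is at about 1.38 rad, clear of the lever. Next I back off, rise and go above the handle.

>>> move_arm(steps=[[0.012,-0.02,0,0,0,0,-1],[0.026,-0.025,-0.03,0,0,0,-1],[0.026,-0.025,-0.08,0,0,0,-1],[0.026,-0.025,-0.125,0,0,0,-1],[0.06,-0.01,-0.125,0,0,0,-1],[0.1,0.02,-0.125,0,0,0,-1],[0.14,0.05,-0.125,0,0,0,-1],[0.16,0.06,-0.125,0,0,0,-1],[0.16,0.06,-0.125,0,0,0,-1],[0.16,0.06,-0.125,0,0,0,-1]])

```text
time_s: 5.25
tool_pos: [0.5029, 0.0738, 0.3339]
tcp_rot: [0.292, 3.126, 0.0]
force: [0.9, 0.3, 0.5]
finger_gap: 0.0001
grasp_force: 0.0
```

```bash
python3 -c "
from h import *
to((.474,.0925,.333),(.474,.0925,.255),(.474,.0925,.245),(.472,.0925,.2),(.474,.0925,.16),(.481,.0925,.12))
snap('wrist','w3.png')"
```

```text
t 5.25 pos [0.5029 0.0738 0.3339] F [0.9 0.3 0.5] gap 0.00012062562791739495
y axis [0.185 0.983 0.   ] z [ 0.002  0.    -1.   ]
(0.474, 0.0925, 0.333) [0.0319 0.0131 0.0009]
(0.474, 0.0925, 0.255) [0.032  0.013  0.0789]
(0.474, 0.0925, 0.245) [0.032  0.013  0.0889]
(0.472, 0.0925, 0.2) [0.0341 0.0126 0.1339]
(0.474, 0.0925, 0.16) [0.0322 0.013  0.1739]
(0.481, 0.0925, 0.12) [0.0253 0.0143 0.2139]
```

View pics/w3.png

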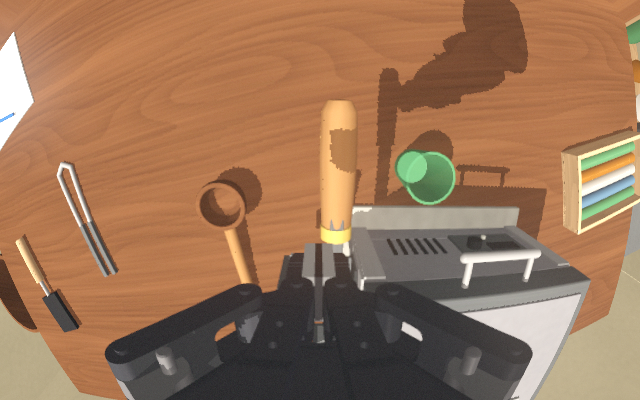

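The handle's end is at (338,102) and its ferrule at (336,233). I'll refine the press point from these.

```bash
python3 - <<'E'
from h import *
s=robot.sense();c=load('w3.png')
for u,v,z in [(338,102,.237),(338,110,.25),(337,165,.247),(336,228,.243)]: print(wray(c,s['tool_pos'],s['tcp_rot'],u,v,z))
E
```

```text
[0.42563912 0.10287058 0.237     ]
[0.43183504 0.10087471 0.25      ]
[0.47199929 0.09310515 0.247     ]
[0.52270694 0.08381119 0.243     ]
```

>>> move_arm(steps=[[0.033,0.0135,0,0,0,0,-1],[0.033,0.0135,0.04,0,0,0,-1],[0.033,0.0135,0.07,0,0,0,-1],[0.033,0.0135,0.076,0,0,0,-1],[0.033,0.0135,0.08,0,0,0,-1],[0.033,0.0135,0.084,0,0,0,-1],[0.033,0.0135,0.088,0,0,0,-1],[0.034,0.0135,0.092,0,0,0,-1],[0.034,0.0135,0.097,0,0,0,-1],[0.034,0.0135,0.102,0,0,0,-1]])

```text
time_s: 6.3
tool_pos: [0.4726, 0.0931, 0.2325]
tcp_rot: [0.293, 3.126, 0.0]
force: [-1.8, -0.6, 6.0]
finger_gap: 0.0002
grasp_force: 3.3
```

>>> move_arm(steps=[[0,0,0.005,0,0,0,-1],[0,0,0.011,0,0,0,-1],[0,0,0.017,0,0,0,-1],[0,0,0.023,0,0,0,-1],[0,0,0.029,0,0,0,-1],[0,0,0.035,0,0,0,-1],[-0.001,0,0.041,0,0,0,-1],[-0.001,0,0.047,0,0,0,-1],[-0.002,0,0.053,0,0,0,-1],[-0.002,0,0.058,0,0,0,-1]])

```text
time_s: 7.3
tool_pos: [0.4731, 0.093, 0.1742]
tcp_rot: [-0.292, -3.127, -0.001]
force: [-5.5, 0.1, 10.0]
finger_gap: -0.0002
grasp_force: 5.3
```

>>> move_arm(steps=[[-0.001,0,0.005,0,0,0,-1],[-0.002,0,0.011,0,0,0,-1],[-0.003,0,0.017,0,0,0,-1],[-0.004,0,0.022,0,0,0,-1],[-0.005,0,0.027,0,0,0,-1],[-0.006,0,0.032,0,0,0,-1],[-0.007,0,0.036,0,0,0,-1],[-0.008,0,0.04,0,0,0,-1],[-0.009,0,0.043,0,0,0,-1],[-0.009,0,0.045,0,0,0,-1]])

```text
time_s: 8.3
tool_pos: [0.4818, 0.0913, 0.13]
tcp_rot: [-0.292, -3.127, -0.0]
force: [-8.3, -0.5, 17.4]
finger_gap: 0.0
grasp_force: 9.5
```

>>> move_arm(steps=[[0,0,0.002,0,0,0,-1],[0,0,0.004,0,0,0,-1],[0,0,0.005,0,0,0,-1],[0,0,0.006,0,0,0,-1],[0,0,0.006,0,0,0,-1],[0,0,0.006,0,0,0,-1]])

```text
time_s: 8.9
tool_pos: [0.4832, 0.0911, 0.125]
tcp_rot: [0.293, 3.125, 0.0]
force: [-5.9, -0.5, 18.3]
finger_gap: 0.0003
grasp_force: 9.6
```

```bash
python3 -c "
from h import *
to(); snap('scene','s3.png')"
```

```text
t 8.9 pos [0.4832 0.0911 0.125 ] F [-5.9 -0.5 18.3] gap 0.0002758651775525495
y axis [0.186 0.983 0.   ] z [ 0.002 -0.    -1.   ]
```

View pics/s3.png

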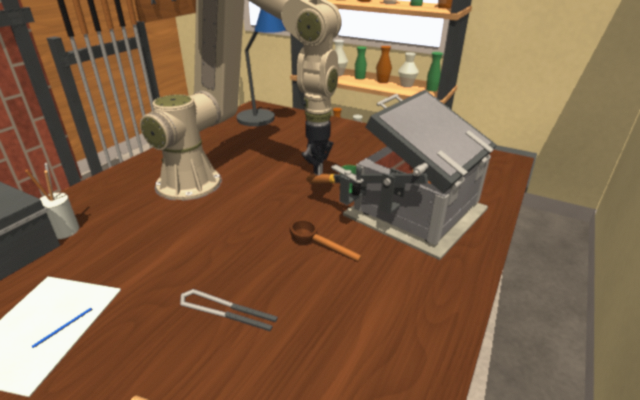

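The flap is up, the handle end (320,179) is under the fingers, and the tools haven't moved. I'll press gently on until the rubber stop is felt.

>>> move_arm(steps=[[0,0,0.001,0,0,0,-1],[0,0,0.002,0,0,0,-1],[0,0,0.003,0,0,0,-1],[0,0,0.004,0,0,0,-1],[0,0,0.004,0,0,0,-1],[0,0,0.004,0,0,0,-1]])

```text
time_s: 9.55
tool_pos: [0.4836, 0.0911, 0.1233]
tcp_rot: [0.292, 3.123, 0.0]
force: [-12.6, -1.3, 34.5]
finger_gap: 0.0
grasp_force: 18.5
```

The force has risen to 34 N, so the lever is on its stop. I'll hold there briefly, then hand in.

>>> move_arm(steps=[[0,0,0,0,0,0,-1],[0,0,0,0,0,0,-1],[0,0,0,0,0,0,-1],[0,0,0,0,0,0,-1],[0,0,0,0,0,0,-1]])

```text
time_s: 10.05
tool_pos: [0.4837, 0.0911, 0.1234]
tcp_rot: [0.292, 3.123, 0.0]
force: [-12.8, -2.2, 35.1]
finger_gap: -0.0
grasp_force: 18.4
```

```bash
python3 -c "
from h import *
to(); print(robot.job_done())"
```

```text
t 10.05 pos [0.4837 0.0911 0.1234] F [-12.8  -2.2  35.1] gap -3.90002801595457e-05
y axis [0.185 0.983 0.001] z [ 0.005 -0.    -1.   ]
the job is handed in; nothing more can be done
None
```

I swung the lock out to about 1.38 rad, pressed the lever onto its stop and held it there at about 35 N with the flap up, then handed the job in at about 10 s; the judge's verdict was not shown.

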